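Inspect the reaction wheel housing under UV, then fit the lid ring and hold it pressed

TASK

Take the yellow UV inspection lamp from its cradle, shine it straight down on the middle of the open wheel housing from about 10 cm above the joint face, keep it steady there for two seconds without touching the housing, and lay it back in its cradle. Then fit the black lid ring onto the housing's two dowels (either way round) and press it down against the bearing spring until it sits flush on the joint face, without forcing it. Finish while still holding the lid pressed flush, ready for a colleague to put in the screws, and leave everything else on the counter alone.

Things in the scene. Friction and masses are not known exactly. Their poses are not given: they have to be found in the camera images.
- housing: Silver round wheel housing, open on top (brass flywheel inside), fixed on a blue plate 140 x 150 x 12 mm; black connector at -x. Origin: centre of the plate's underside, z up. Wall radius 36 to 46 mm, rim (joint face) 62 mm up. Lugs 22 (x) by 24 mm (y) at y = +54 and -54 mm, level with the rim, each with an upright steel dowel: diameter 6, height 14 mm, top 5 mm tapered to 2.4 mm.
- joint_face (a point): Centre of the housing's joint face, axes as the housing's. The bearing, a steel disc of radius 10 mm on a preload spring, stands here 4 mm above the face. Pushing it down takes about 3.5 N to start and 9.5 N to bring it level with the face (1.5 N per mm), where lid and housing then meet metal to metal.
- lid_ring: Black lid ring, 0.15 to 0.23 kg, flat on a white pad, right way up. Origin: centre of its flat underside, z up. Ring radius 36 to 46 mm, 8 mm thick, with a bar along y 16 mm wide. Lugs 22 (x) by 24 mm (y) at y = +54 and -54 mm, each with a 7.5 mm through hole for a dowel. Laid on the dowels unpressed it rests on the bearing, 4 mm above the joint face.
- hub (a point): Centre of the top of the lid ring's hub, its grip, 36 mm above the underside; axes as the lid's. The hub is 28 mm wide between flat sides facing +x and -x, 48 mm long in y with round ends, and rises 28 mm above the ring and bar; open windows lie on both x sides of it.
- uv_lamp: Right-angle UV lamp, already lit, 0.16 to 0.29 kg. Yellow handle along x from -95 to +65 mm, 26 mm wide, 24 mm high; black round head, 38 mm across, at x = +83 mm, from 26 mm above to 30 mm below the handle's underside, violet lens facing down (-z). Origin: handle's underside at the black rubber band, below the centre of mass: grip there, 12 mm above the origin.
- lens (a point): Centre of the lamp's lens, at x = +83, y = 0, z = -30 mm from the lamp's origin; axes as the lamp's, it shines along -z.
- cradle: Fixed lamp cradle: aluminium foot 190 x 74 x 8 mm, two white forked posts 10 mm thick at x = -70 and +40 mm. Origin: on the counter, z up. The handle lies along x on the posts, 50 mm up: lamp origin right above the cradle's, same axes, head beyond the +x end. The posts' cheeks rise 18 mm beside the handle, about 3 mm clear each side at the foot, flaring outward.
- pad: White fixed pad 130 x 150 x 6 mm under the lid ring. Origin: centre of its underside.
- petri_dish: Bystander: glass petri dish, radius 45 mm, 16 mm high, three washers in it. Origin: centre of its underside.
- fastener_cup: Bystander: titanium cup of screws, radius 30 mm, 42 mm high. Origin: centre of its underside.
- balance_weight: Bystander: polished tungsten balance weight, radius 17 mm, 23 mm high. Origin: centre of its underside.
- torque_driver: Bystander: torque screwdriver lying on the counter to the right, blue handle 26 mm thick, 190 mm long along x. Origin: its middle, on the counter.
- solvent: Bystander: closed white bottle, radius 30 mm, 150 mm high, to the left. Origin: centre of its underside.
- flap (a joint): Bystander: clear acrylic flap on the steel inspection tray at the far side of the counter (160 x 240 mm, 36 mm high, knob on top 35 mm higher, hinge on the near side); 0 is shut, grows to 1.9 rad as it opens.
Things that resemble listed ones, but are neither listed nor needed, are in the scene too. What is shaped like the cradle but purple is not meant. Leave any brown look-alike of the housing alone.

How it is judged (in metres and radians):
On the way, in this order (a step that is already met when the one before it is completed fails the run):
1. the lamp shines straight down on the middle of the housing from above, steady (x of joint_face in the frame of lens between -0.022 and 0.022 m and y of joint_face in the frame of lens between -0.022 and 0.022 m and z of joint_face in the frame of lens between -0.15 and -0.055 m and linear speed of uv_lamp below 0.03 m/s and angular speed of uv_lamp below 0.3 rad/s and angle between uv_lamp's own z axis and vertical below 0.2 rad), for 1.5 s.
2. the lamp lies in its cradle, let go (z of uv_lamp in the frame of cradle between 0.045 and 0.054 m and x of uv_lamp in the frame of cradle between -0.02 and 0.02 m and y of uv_lamp in the frame of cradle between -0.008 and 0.008 m and angle between uv_lamp's own z axis and vertical below 0.1 rad and contact force between the fingers and uv_lamp below 0.5 N), for 0.2 s.
3. the lid ring sits over both dowels (horizontal distance between lid_ring and joint_face below 0.003 m and angle between the y axis of lid_ring and the y axis of housing, either way round below 0.05 rad and angle between lid_ring's own z axis and vertical below 0.05 rad and z of lid_ring in the frame of joint_face between -0.0015 and 0.006 m), for 0.1 s.
At the end, for the whole second after the job is handed in: Robot holds the lid pressed on the housing with over 6 N: underside within 1.5 mm of the joint face, centred within 3 mm, turned and tilted at most 0.05 rad (either way round); lamp let go in its cradle within 20 mm along, 8 mm across, 5 mm in height, 0.1 rad tilt (all of step 2 and horizontal distance between lid_ring and joint_face below 0.003 m and angle between the y axis of lid_ring and the y axis of housing, either way round below 0.05 rad and angle between lid_ring's own z axis and vertical below 0.05 rad and z of lid_ring in the frame of joint_face between -0.0015 and 0.0015 m and contact force between lid_ring and housing above 6 N and contact force between any of the fingers, the arm and lid_ring above 3 N); the arm keeps its last pose, push and grip.
It fails at once if the lamp touches the housing (contact force between uv_lamp and housing above 1 N).
It fails at once if the lid is forced: more than 80 N between it and the housing (contact force between lid_ring and housing above 80 N).
It fails at once if a bystander (dish, cup, weight, screwdriver, bottle) is moved by more than 20 mm (distance of any of petri_dish, fastener_cup, balance_weight, torque_driver, solvent from where it was at the start of the episode above 0.02 m).
It fails at once if the inspection tray's flap is opened (value of joint flap above 0.15 rad).
It also fails if it takes over 67 s, if anything falls off the work surface, if the arm or the gripper's body presses on something with over 40 N, if the wrist force passes 120 N, or if a joint passes its speed limit or range.

ROBOT

A 6-joint arm with a two-finger parallel gripper is mounted at the origin on the work surface. World frame = base frame: x ahead of the robot, y to its left, z up, the work surface at z = 0. Lengths are in mm, angles in rad, forces in N, time in s.
With the tool pointing down it reaches from about 375 to 900 mm from the base axis. Payload 3.1 kg.
Tool frame: the origin (TCP) lies midway between the tips of the shut fingers; the grasp point (between the pads) lies 19 mm behind it; z points along the fingers, y is the direction in which the jaws open and shut (so a half turn about z gives the same grasp; the last joint's range is limited). The gripper opens to 85 mm and grips with 20 to 120 N. Pads are 22 mm wide; open, the fingers measure 114 mm over their backs; the gripper's body (76 mm by 85 mm) begins 54 mm behind the grasp point. The pads swing forward as they close: fully open they stand 13 mm farther back than shut.
Start: joints at [-1.45, 0.527, 1.433, -0, 1.181, -0.178], TCP at [184.604, -597.091, 231.31] pointing down, gripper open.
Joint ranges: [-3.08, 3.08], [-0.75, 2.2], [0.22, 2.44], [-1.43, 4.57], [0, 2.65], [-2.85, 2.85]. Speed limits (rad/s): [2.79, 2.79, 3.14, 3.14, 3.14, 3.14].

INTERFACE

Orientations are given as a unit quaternion [w, x, y, z].
In Python, from rig import env, solver, imaging, sign_off, readout gives the robot as it stands. Calls block until the motion is done:
- env.movep(position, orientation): joint-space move of the TCP to a pose.
- env.move_l(position, rot=None, speed=150, guard=None): straight line of the TCP; rot=None keeps the orientation; speed is the mean speed in mm/s. With guard (N) it stops when the force on the tool has changed by that much, and returns True; else False.
- env.goto_joints(angles): joint-space move.
- env.move_gripper(opening, newtons=None): finger opening in mm; newtons is the grip in N (None keeps the last); returns when the fingers have stopped.
- env.pause(seconds).
- solver.inverse_kinematics(position, orientation): joint angles nearest the present ones, or None.
- imaging.read_camera(name): name is "scene" or "top" or "wrist"; returns (picture, depth): 384x512x3 uint8, red, green, blue; 384x512 float32, mm along the optical axis (not along the pixel's ray), 0 where there is no reading.
- imaging.camera_info(name): a dict with "fx", "fy", "cx", "cy" (pixels), "position" and "attitude" of the camera in the world; the wrist camera has in their place "mount" (4x4, takes a point from camera to tool coordinates, whose origin is the TCP and whose axes are the flange's). Camera axes: x right, y down, z forward; pixel columns grow to the right and rows downward; lengths in mm; the calibration is good to about 2 mm. A picture is of the moment at which its call begins: read the wrist's pose just before it. camera_info takes no time and is no camera call.
A pose or a line that the arm cannot do raises env.IKError and nothing moves.
- sign_off(): hands the job in, once; it reports no verdict.
Readings, each from a call of its own:
- readout.get_time(): time.
- readout.get_joints(): joint angles.
- readout.get_dq(): joint speeds.
- readout.get_joint_efforts(): joint torques, N m.
- readout.get_tool_pos(): TCP position.
- readout.get_tcp_rot(): TCP orientation.
- readout.get_wrist_force(): force on the tool from outside, world axes, zero at the start.
- readout.get_moment(): the same for the moment, N m.
- readout.get_width(): finger opening in mm.
Only numpy, scipy, OpenCV 4.12 (cv2) and the standard library are available. Lean on these libraries where they do the work, as an engineer would, in place of code of your own. Each camera call takes 0.05 s, during which the arm holds its last target. There are 200 camera calls.

## Working session

There is one attempt and no reset: what is moved stays moved. The work goes in short steps, each a Python script; the robot and the scene stay as the last script left them, time stands still between calls to the robot, and variables do not carry over. Pictures are saved under pics/ and viewed, about 8 in all and at most 12, crops included, and the job is handed in when it is done.

```bash
ls; mkdir -p pics; python3 - <<'E'
from rig import env, solver, imaging, sign_off, readout
import cv2, numpy as np
for n in ("scene","top"):
    p,d=imaging.read_camera(n); cv2.imwrite(f"pics/{n}0.png",cv2.resize(p[:,:,::-1],(768,576),interpolation=cv2.INTER_CUBIC)); np.savez(f"{n}0.npz",p=p,d=d)
    print(n,imaging.camera_info(n))
print(imaging.camera_info("wrist")); print(readout.get_tcp_rot(),readout.get_time())
E
```

```text
pics
scene {'fx': 451.1090494605922, 'fy': 451.1090494605922, 'cx': 268.4314321165722, 'cy': 190.2434630048876, 'position': array([1210.91769451, -645.19819187, 1129.82267796]), 'attitude': array([-0.32177962,  0.85179287,  0.38754061, -0.14394116])}
top {'fx': 394.07917306863396, 'fy': 394.07917306863396, 'cx': 246.87068839894863, 'cy': 192.5240414616161, 'position': array([ 386.13892123,    3.96526409, 1492.29291737]), 'attitude': array([ 0.02840028, -0.69966735,  0.71261487, -0.04288441])}
{'fx': 293.22907434109163, 'fy': 293.22907434109163, 'cx': 255.36026326902174, 'cy': 187.9208608341195, 'mount': array([[ 5.07881685e-04, -9.59210174e-01, -2.82693445e-01,
         7.12397773e+01],
       [ 9.99999866e-01,  4.60109475e-04,  2.35378386e-04,
         6.70251829e-01],
       [-9.57074104e-05, -2.82693527e-01,  9.59210280e-01,
        -1.43269105e+02],
       [ 0.00000000e+00,  0.00000000e+00,  0.00000000e+00,
         1.00000000e+00]])}
[-9.71283903e-04  9.88787568e-01  1.49325826e-01  2.27596061e-05] 0.1
```

View pics/top0.png

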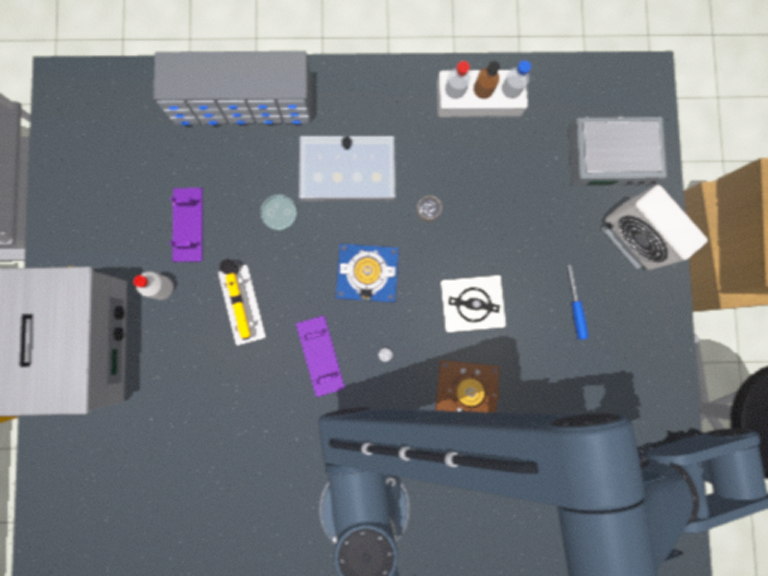

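View pics/scene0.png

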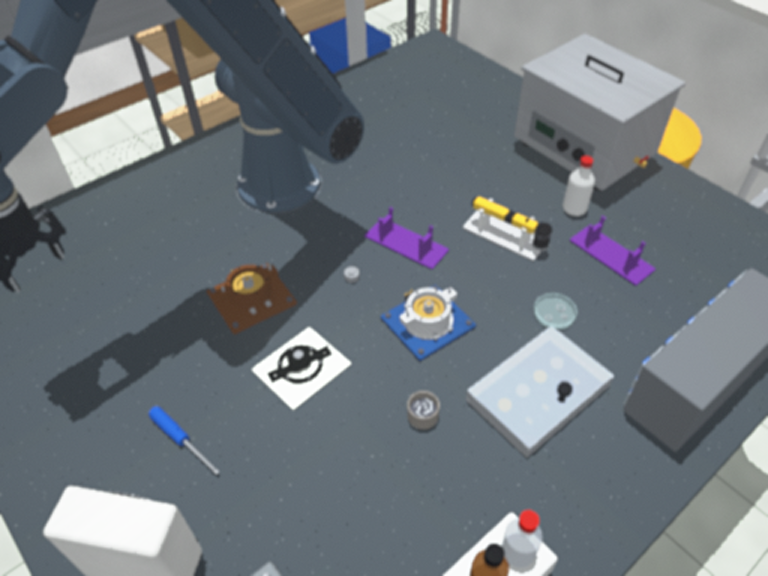

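Top view (768x576 picture): the lamp is at (240,303) on a white and aluminium cradle, with its head at (231,266). Two purple cradle look-alikes are at (187,224) and (320,356). The silver housing is on its blue plate at (368,270) with the black connector at (366,294), and the brown look-alike at (467,390) is not meant. The lid on its white pad is at (473,304).

The scene view agrees with this. Next I'll measure them from the top view.

```bash
cat > h.py <<'E'
from rig import env, solver, imaging, sign_off, readout
import cv2, numpy as np
from scipy.spatial.transform import Rotation as R
def q2r(q): return R.from_quat([q[1],q[2],q[3],q[0]])
def r2q(r): x=r.as_quat(); return [x[3],x[0],x[1],x[2]]
def down(yaw):  # tool z down, tool x along world angle yaw
    c,s=np.cos(yaw),np.sin(yaw)
    return r2q(R.from_matrix(np.array([[c,s,0],[s,-c,0],[0,0,-1]])))
def cam(name):
    i=imaging.camera_info(name)
    if name!="wrist": return i,np.array(i["position"]),q2r(i["attitude"]).as_matrix()
    T=np.eye(4); T[:3,:3]=q2r(readout.get_tcp_rot()).as_matrix(); T[:3,3]=readout.get_tool_pos()
    T=T@i["mount"]; return i,T[:3,3],T[:3,:3]
def cast(c,uv,z):
    i,p,M=c; uv=np.atleast_2d(uv).astype(float)
    d=np.c_[(uv[:,0]-i["cx"])/i["fx"],(uv[:,1]-i["cy"])/i["fy"],np.ones(len(uv))]@M.T
    return p+d*((z-p[2])/d[:,2])[:,None]
def project(c,P):
    i,p,M=c; q=(np.atleast_2d(P)-p)@M
    return np.c_[q[:,0]/q[:,2]*i["fx"]+i["cx"],q[:,1]/q[:,2]*i["fy"]+i["cy"]]
def blobs(m,amin=15):
    n,l,s,c=cv2.connectedComponentsWithStats(m.astype(np.uint8),connectivity=8)
    return [(s[k,4],c[k],np.argwhere(l==k)[:,::-1]) for k in range(1,n) if s[k,4]>=amin]
def rect(P):  # min area rectangle of world xy points
    (c,s,a)=cv2.minAreaRect(P[:,:2].astype(np.float32)); return np.round(c,1),np.round(s,1),round(a,2)
def snap(name,file):
    c=cam(name); p,d=imaging.read_camera(name)
    np.savez(f"{file}.npz",p=p,d=d,pos=c[1],M=c[2]); cv2.imwrite(f"pics/{file}.png",p[:,:,::-1]); return c,p,d
E
python3 - <<'E'
from h import *
c=cam("top"); z=np.load("top0.npz"); p,d=z["p"],z["d"]
hsv=cv2.cvtColor(p,cv2.COLOR_RGB2HSV); H,S,V=[hsv[...,k].astype(int) for k in range(3)]
def show(n,m,h):
    for a,cc,pix in blobs(m): print(n,a,cc.round(1),cast(c,cc,h).round(0)[0],rect(cast(c,pix,h)))
show("yellow",(abs(H-26)<6)&(S>150)&(V>120),70)
show("blue",(abs(H-108)<8)&(S>170)&(V>80),12)
roi=np.zeros(p.shape[:2],bool); roi[180:225,285:345]=1
show("pad",roi&(V>170)&(S<40),6)
sub=roi.copy(); sub[:]=0; sub[186:218,298:333]=1
show("lid",sub&(V<90),8)
show("cradle",(V>170)&(S<40)&(np.indices(V.shape)[1]<185)&(np.indices(V.shape)[1]>140)&(np.indices(V.shape)[0]>165)&(np.indices(V.shape)[0]<235),8)
# heights by depth at lamp, housing rim, lid
for uv in [(160,200),(245,181),(315,203),(150,205)]:
    i,P,M=c; dd=d[uv[1],uv[0]]; print(uv,(P+M@np.array([(uv[0]-i["cx"])/i["fx"]*dd,(uv[1]-i["cy"])/i["fy"]*dd,dd])).round(0))
E
```

```text
yellow 142 [244.5 180.2] [575. -19.  70.] (array([575.8, -18.9]), array([54.2, 54.4]), 44.13)
yellow 103 [154.8 189.4] [547. 306.  70.] (array([546.8, 306.7]), array([57.6, 24.3]), 14.02)
yellow 158 [160.7 212.9] [462. 285.  70.] (array([461.8, 285.4]), array([87.5, 24.2]), 14.02)
yellow 72 [314.9 265.8] [ 263. -265.   70.] (array([ 262.6, -263.7]), array([24.4, 53.3]), 13.77)
yellow 16 [  2.4 278.8] [241. 837.  70.] (array([239.8, 835. ]), array([20.8,  6.9]), 88.77)
blue 41 [349.   44.1] [1117. -442.   12.] (array([1117.8, -442.4]), array([23.8, 25.2]), 87.43)
blue 23 [260.2 172.4] [611. -80.  12.] (array([611.5, -76.4]), array([28.6, 17.7]), 74.88)
blue 22 [228.1 188. ] [554.  43.  12.] (array([555.3,  45.3]), array([27.7, 20.3]), 17.44)
blue 21 [232.4 194.2] [530.  27.  12.] (array([531. ,  26.5]), array([29.4, 13.4]), 43.92)
blue 24 [255.1 195.6] [524. -59.  12.] (array([524.7, -58.1]), array([20.7, 29. ]), 77.47)
blue 149 [386.3 213.5] [ 447. -554.   12.] (array([ 448. , -553.1]), array([92.1, 23.3]), 8.25)
pad 922 [314.9 201.7] [ 497. -285.    6.] (array([ 495.9, -286.3]), array([134., 153.]), 4.09)
pad 79 [316.  196.8] [ 515. -290.    6.] (array([ 515.2, -291.3]), array([62.1, 24.2]), 81.85)
pad 96 [314.9 208.3] [ 472. -284.    6.] (array([ 470.5, -285.2]), array([65.5, 27.8]), 80.21)
lid 43 [309.1 201.7] [ 497. -263.    8.] (array([ 497.5, -264.1]), array([46.8, 18.7]), 77.64)
lid 31 [324.5 204. ] [ 487. -321.    8.] (array([ 488.4, -321. ]), array([32. , 17.1]), 62.21)
cradle 508 [162.6 204.6] [496. 290.   8.] (array([502.5, 296.6]), array([190.1,  76.1]), 14.16)
(160, 200) [508. 287.  71.]
(245, 181) [572. -21.  68.]
(315, 203) [ 489. -278.   43.]
(150, 205) [496. 340.  -6.]
```

```bash
python3 - <<'E'
from h import *
t=readout.get_time
env.movep([493,-287,112],down(np.pi/2)); env.pause(.3); print(t(),readout.get_wrist_force()); snap("wrist","lid1")
env.move_l([493,-287,200],speed=300)
env.movep([573,-20,165],down(np.pi/2)); env.pause(.3); print(t()); snap("wrist","hou1")
env.movep([511.5,297.8,172],down(.247)); env.pause(.3); print(t()); snap("wrist","lamp1")
a=[cv2.imread(f"pics/{n}1.png") for n in ("lid","hou")]
cv2.imwrite("pics/a.png",np.hstack([x[60:330,60:450] for x in a]))
E
```

```text
2.0583 [ 0.51031407 -0.17202894 -0.21115838]
3.9333
5.9417
```

View pics/a.png

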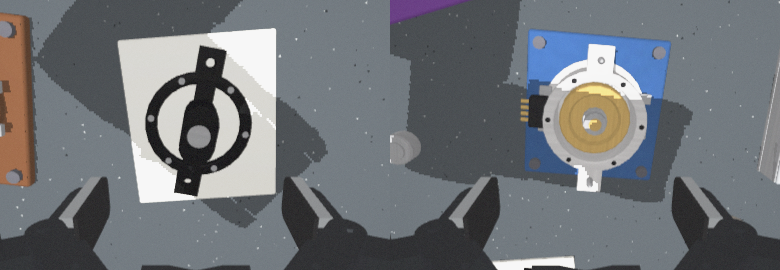

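View pics/lamp1.png

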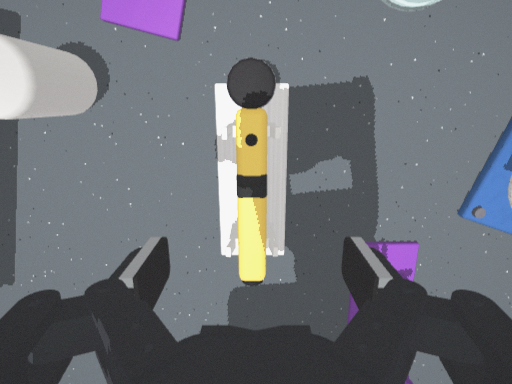

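The wrist crops show the lid on its pad. Its far lug hole is at full-frame (270,122) and the near one at (247,240), so the lid is turned about 11° from the tool. The silver housing on the blue plate, connector at left (-x), has dowels near (271,120) and (258,243).

In the lamp view the handle is vertical with the band at (252,186) and the head at (251,83), on the aluminium and white cradle, so it is the right one. Next I'll compute positions.

```bash
python3 - <<'E'
from h import *
I=imaging.camera_info("wrist")
def ld(n): z=np.load(n+".npz"); return (I,z["pos"],z["M"]),z["p"],z["d"],cv2.cvtColor(z["p"],cv2.COLOR_RGB2HSV).astype(int)
# lamp
c,p,d,h=ld("lamp1"); m=(abs(h[...,0]-25)<8)&(h[...,1]>120)&(h[...,2]>80)
for a,cc,pix in blobs(m,100): print("yel",a,cc.round(1),rect(cast(c,pix,74)))
s=np.zeros_like(m); s[165:207,230:275]=1
for a,cc,pix in blobs(s&(h[...,2]<70)&(h[...,1]<120),60): print("band",a,cc,rect(cast(c,pix,74)), d[int(cc[1]),int(cc[0])])
w=(h[...,2]>140)&(h[...,1]<40); w[:, :200]=0; w[:,300:]=0; w[:75]=0
P=np.vstack([cast(c,pix,8) for a,cc,pix in blobs(w,100)]); print("foot",rect(P))
# lid holes
c,p,d,h=ld("lid1"); s=np.zeros(m.shape,bool); s[105:140,255:290]=1; s[225:255,235:262]=1
for a,cc,pix in blobs(s&(h[...,2]>100),8): print("hole",a,cc.round(2),cast(c,cc,10).round(1))
lid=(h[...,2]<75); lid[:100]=0; lid[260:]=0; lid[:,:200]=0; lid[:,320:]=0
print([(a,cc.round(0)) for a,cc,_ in blobs(lid,100)])
c,p,d,h=ld("hou1")
L=cv2.imread("pics/lid1.png"); U=cv2.imread("pics/hou1.png")
k=lambda im,x,y:cv2.resize(im[y-22:y+22,x-22:x+22],(380,264),interpolation=cv2.INTER_NEAREST) if 0 else cv2.resize(im[y-20:y+20,x-28:x+28],(392,280),interpolation=cv2.INTER_NEAREST)
cv2.imwrite("pics/b.png",np.vstack([np.hstack([k(L,270,122),k(L,247,240)]),np.hstack([k(U,271,120),k(U,258,243)])]))
E
```

```text
yel 1809 [251.6 142.2] (array([548.8, 309.6]), array([54.7, 24.8]), 14.14)
yel 535 [260.7 228.4] (array([463.9, 282.6]), array([84.9, 21. ]), 8.55)
band 506 [251.95849802 185.18379447] (array([512.7, 300.7]), array([19.6, 24.2]), 14.14) 251.60265
foot (array([503.7, 298.9]), array([192.7,  74.8]), 14.34)
hole 353 [277.72 117.88] [[ 510.7 -229.6   10. ]]
hole 70 [269.96 122.13] [[ 504.5 -233.    10. ]]
hole 25 [235.36 235.6 ] [[ 474.1 -334.6   10. ]]
hole 52 [259.9  247.17] [[ 496.6 -346.4   10. ]]
hole 24 [247.21 240.38] [[ 484.9 -339.4   10. ]]
hole 18 [239.5  253.67] [[ 477.6 -353.1   10. ]]
[(np.int32(5914), array([259., 182.]))]
```

View pics/b.png

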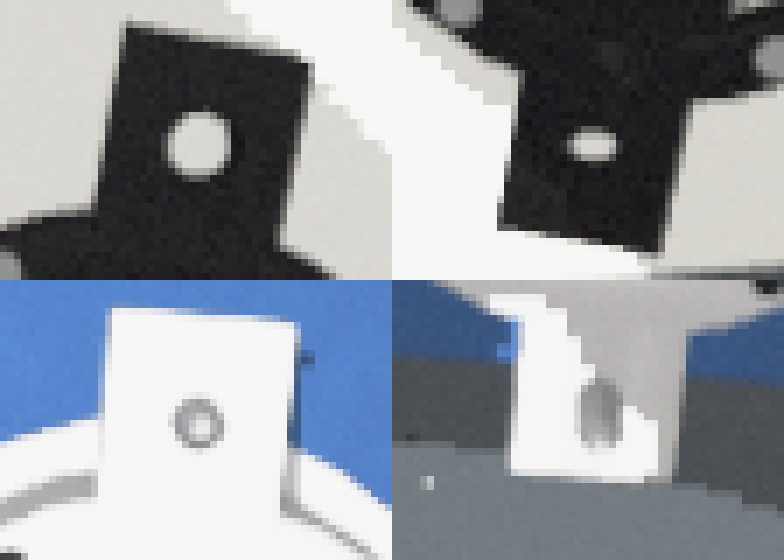

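Both holes are clear: they are 108.2 mm apart (should be 108). The near dowel leans out of view, so I'll look again later from straight above it. Now the lamp.

```bash
python3 - <<'E'
from h import *
t=readout.get_time
I=imaging.camera_info("wrist")
def ld(n): z=np.load(n+".npz"); return (I,z["pos"],z["M"])
print("dowel far",cast(ld("hou1"),[270.9,119.9],71), "near tip~",cast(ld("hou1"),[257.3,245],76))
print("post cheeks",cast(ld("lamp1"),[[232,131],[275,131]],68))
yaw=.247; u=np.array([np.cos(yaw),np.sin(yaw),0]); q=down(yaw)
g=np.array([512.1,299.3,42.])
env.move_l(g,speed=150); f0=np.array(readout.get_wrist_force())
env.move_gripper(15,60); env.pause(.2)
print("w",readout.get_width(),"dF",np.array(readout.get_wrist_force())-f0,t())
assert 22<readout.get_width()<29
env.move_l(g+[0,0,143],speed=120); env.pause(.2)
print("w",readout.get_width(),"dF",np.array(readout.get_wrist_force())-f0,"mom",readout.get_moment(),t())
snap("wrist","lift1")
E
```

```text
dowel far [[585.12008237  35.86214157  71.        ]] near tip~ [[574.40580895 -70.81330567  76.        ]]
post cheeks [[553.48315351 327.1331142   68.        ]
 [562.21874313 292.46251511  68.        ]]
w 25.053353516583154 dF [-0.09039048 -0.38641367  4.65246044] 7.7833
w 25.196551033001434 dF [ 0.09734873 -1.29882089 -3.76029324] mom [-0.03067317  0.02419358 -0.04517142] 9.325
```

View pics/lift1.png

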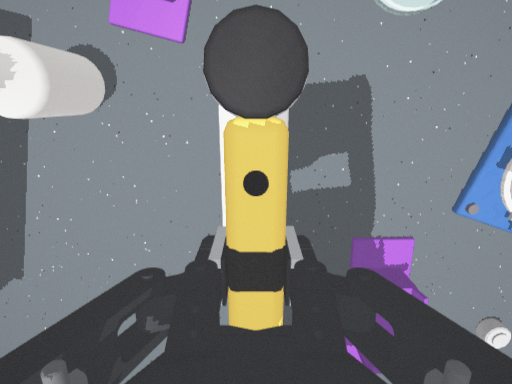

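The lamp is held squarely at its band (252,270) with the head straight ahead and about 3.8 N of weight. Now I'll shine it and return it.

```bash
python3 - <<'E'
from h import *
t=readout.get_time
H=np.array([578.5,-18,0])
env.movep([H[0]-83,H[1],185],down(0)); env.pause(.4); t0=t(); env.pause(2.1)
print("shone",t0,t(),readout.get_tool_pos(),readout.get_width())
g=np.array([512.1,299.3,42.]); q=down(.247)
env.movep(g+[0,0,100],q); f0=np.array(readout.get_wrist_force())
hit=env.move_l(g+[0,0,2],speed=100); env.pause(.1); print(t(),"dF",np.array(readout.get_wrist_force())-f0)
hit=env.move_l(g+[0,0,-1],speed=30,guard=4); print(hit,readout.get_tool_pos(),"dF",np.array(readout.get_wrist_force())-f0,t())
env.move_gripper(85); env.move_l(g+[0,0,130],speed=200); print(t()); snap("wrist","lamp2")
E
```

```text
shone 10.9833 13.0833 [495.48434908 -18.02784541 184.99386735] 25.145177037994703
15.5333 dF [ 0.93757751 -1.07269256  0.49092796]
False [513.1348655  299.75879013  42.6359546 ] dF [-0.6573976  -0.36677537  8.16357788] 15.7833
17.2
```

View pics/lamp2.png

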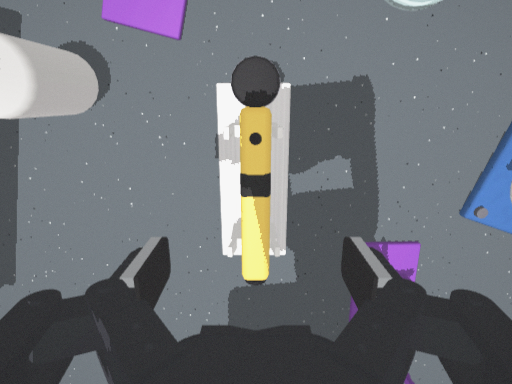

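The lamp is back in its cradle between the posts: band at (255,184), head at (256,82), almost exactly as before, and released. Now I'll look straight down on each dowel and each lid hole from the same tool-relative pose.

```bash
python3 - <<'E'
from h import *
t=readout.get_time
def look(P,yaw,z,f,first=False):
    u=np.array([np.cos(yaw),np.sin(yaw)]); T=[*(np.array(P)-71*u),z]
    (env.movep(T,down(yaw)) if first else env.move_l(T,speed=200)); env.pause(.3); snap("wrist",f)
yh=np.radians(84.3); yl=np.radians(79.6)
look([585.1,35.9],yh,130,"d1",True); look([574.4,-70.8],yh,130,"d2")
env.move_l([*readout.get_tool_pos()[:2],170],speed=300)
look([504.5,-233],yl,69,"l1",True); look([484.9,-339.4],yl,69,"l2")
print(t())
k=[]
for f in ("d1","d2","l1","l2"):
    im=cv2.imread(f"pics/{f}.png")[82:122,228:284]; k.append(cv2.resize(im,(392,280),interpolation=cv2.INTER_NEAREST))
cv2.imwrite("pics/c.png",np.vstack([np.hstack(k[:2]),np.hstack(k[2:])]))
E
```

```text
22.7417
```

View pics/c.png

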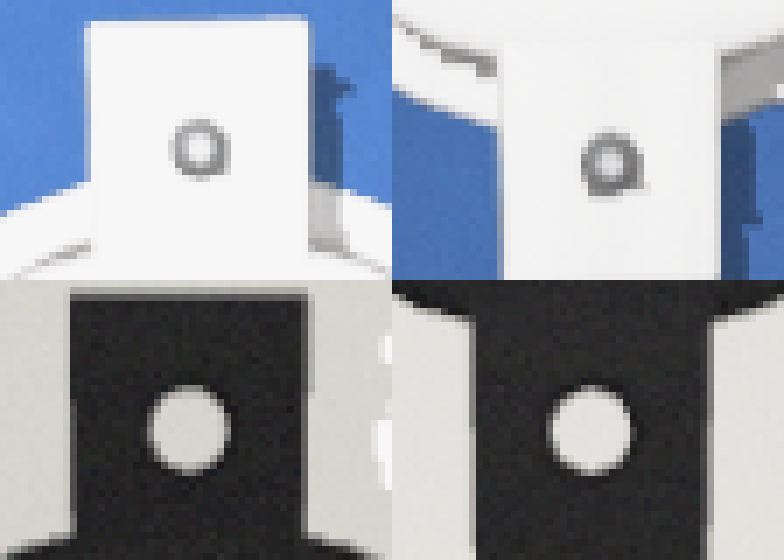

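Top row: both dowel rings are seen square on, at about crop (201,149) and (610,163). Bottom row: both lid holes are at (190,150) and (590,150). This is good enough for a bias-free relative measurement, so I'll compute it and grasp.

```bash
cat > meas.py <<'E'
from h import *
I=imaging.camera_info("wrist")
def ld(n): z=np.load(n+".npz"); return (I,z["pos"],z["M"]),cv2.cvtColor(z["p"],cv2.COLOR_RGB2GRAY)
def spot(n,z,dark):
    c,g=ld(n); w=g[90:115,242:272] if dark else g[85:120,235:275]; o=(242,90) if dark else (235,85)
    m=(w<195) if dark else (w>120)
    cs,_=cv2.findContours(m.astype(np.uint8),cv2.RETR_EXTERNAL,cv2.CHAIN_APPROX_NONE)
    best=min((k for k in cs if cv2.contourArea(k)>20),key=lambda k:np.linalg.norm(k[:,0].mean(0)+o-[256,102]))
    f=np.zeros(w.shape,np.uint8); cv2.drawContours(f,[best],-1,1,-1); pix=np.argwhere(f)[:,::-1]+o
    cc=pix.mean(0); return cc,len(pix),cast(c,cc,z)[0]
def pair(a,b,z,dark):
    r=[spot(n,z,dark) for n in (a,b)]; P,Q=r[0][2],r[1][2]; v=(P-Q)[:2]
    print([(x[0].round(2),x[1]) for x in r],"sep",np.linalg.norm(v).round(2))
    return ((P+Q)/2)[:2],np.arctan2(v[1],v[0])
E
python3 - <<'E'
from meas import *
t=readout.get_time
Hc,hy=pair("d1","d2",73,True); Lc,ly=pair("l1","l2",10,False)
print("H",Hc,np.degrees(hy),"L",Lc,np.degrees(ly)); np.savez("pl.npz",Hc=Hc,hy=hy,Lc=Lc,ly=ly)
env.move_gripper(60)
env.movep([*Lc,75],down(ly)); env.move_l([*Lc,16],speed=100); f0=np.array(readout.get_wrist_force())
env.move_gripper(15,100); env.pause(.3)
print("w",readout.get_width(),"dF",np.array(readout.get_wrist_force())-f0,readout.get_tool_pos(),t())
snap("wrist","g1")
E
```

```text
[(array([256.31, 102.9 ]), 51), (array([258.88, 105.12]), 68)] sep 108.03
[(array([254.46, 102.84]), 104), (array([256.  , 103.16]), 111)] sep 108.09
H [580.77577608 -18.35390173] 85.0864114607211 L [ 494.79133906 -286.14362112] 79.69924849192532
w 26.75732499278397 dF [-1.08751598 -0.1883831   4.98981364] [ 495.29982743 -286.50273686   17.08263425] 25.125
```

View pics/g1.png

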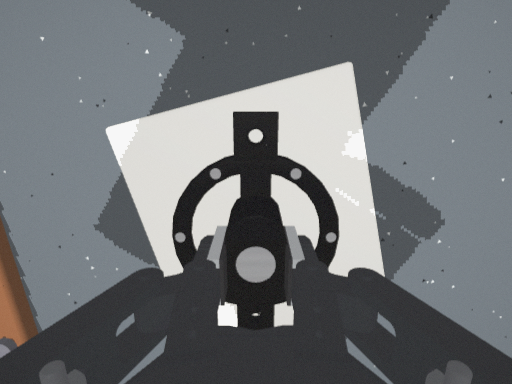

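The lid is gripped: hub centred between the jaws, far hole at (256,136), near hole just visible at (255,315), and the lug edges upright, so there's no yaw. Both separations came out at 108.0 and 108.1 mm. I'll measure the in-hand hole and carry the lid over.

```bash
python3 - <<'E'
from meas import *
t=readout.get_time
pl=np.load("pl.npz"); Hc,hy=pl["Hc"],float(pl["hy"])
c,g=ld("g1"); T=np.array(readout.get_tool_pos()); M=q2r(readout.get_tcp_rot()).as_matrix()
def hole(x,y,r):
    w=g[y-r:y+r,x-r:x+r]; a,cc,_=min(blobs(w>120,3),key=lambda b:np.linalg.norm(b[1]-r)); cc=cc+[x-r,y-r]
    return a,cc.round(2),(M.T@(cast(c,cc,T[2]-11.1+4)[0]-T)).round(2)
a=hole(256,136,9); print(a)
try: print("near",hole(255,315,7))
except Exception as e: print(e)
o=a[2][:2]-[54,0]
Rm=np.array(q2r(down(hy)).as_matrix())[:2,:2]; G=Hc-Rm@o; print("offset",o,"target",G)
np.savez("goal.npz",G=G,hy=hy)
env.move_l([*T[:2],115],speed=150); print("dF",readout.get_wrist_force())
env.movep([*G,110],down(hy)); env.pause(.3)
p=np.array(readout.get_tool_pos()); r=q2r(readout.get_tcp_rot()).as_matrix()
print(p,G-p[:2],"yaw",np.degrees(np.arctan2(r[1,0],r[0,0])),"tilt",r[:,2],"w",readout.get_width(),readout.get_wrist_force(),t())
snap("wrist","over1")
E
```

```text
(np.int32(161), array([255.24, 135.48]), array([54.4 , -0.17,  7.05]))
near (np.int32(14), array([255.14, 314.07]), array([-53.89,  -0.18,   7.15]))
offset [ 0.4  -0.17] target [580.91089005 -18.76699278]
dF [-0.00646412  0.24493069 -2.05386841]
[580.9221971  -19.99110827 110.0294855 ] [-0.01130705  1.22411549] yaw 84.9768798111278 tilt [ 9.62339861e-05 -8.91578273e-05 -9.99999991e-01] w 26.279512052232658 [ 0.54040788 -1.2622033  -2.15266507] 27.3667
```

View pics/over1.png

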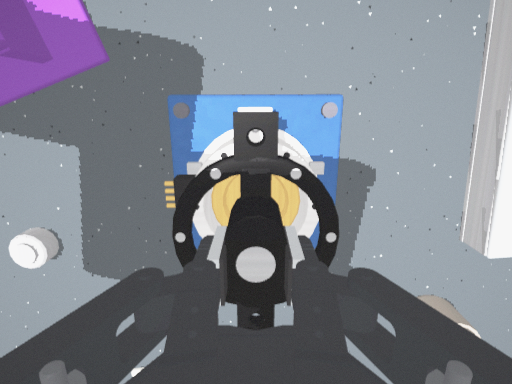

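The lid is over the housing with the dowel tip visible through the far hole at (256,135). The TCP is still 1.2 mm short in y, so I'll correct that and lower under guard.

```bash
python3 - <<'E'
from h import *
t=readout.get_time
z=np.load("goal.npz"); G=z["G"]+[0,.1]; hy=float(z["hy"]); q=down(hy)
P=lambda:np.array(readout.get_tool_pos()); F=lambda:np.array(readout.get_wrist_force())
cmd=G.copy(); print(P())
for zz in (98,92,90):
    env.move_l([*cmd,zz],q,speed=40); env.pause(.3); p=P(); e=G-p[:2]; print(zz,p.round(2),e.round(2),F().round(2),round(t(),1))
    if zz>90 and np.linalg.norm(e)>.25: cmd=cmd+e
f0=F()
hit=env.move_l([*cmd,80],q,speed=12,guard=6); print("guard",hit,P().round(2),(F()-f0).round(2),t())
E
```

```text
[580.94361609 -19.7682024  110.05694515]
98 [581.06 -18.65  98.18] [-0.15 -0.02] [-0.2  -1.07 -0.92] 28.2
92 [580.99 -18.68  92.1 ] [-0.08  0.02] [ 0.19  0.42 -1.76] 28.8
90 [580.96 -18.67  90.05] [-0.05  0.01] [-0.24 -0.51 -1.97] 29.3
guard False [580.97 -18.68  80.05] [ 0.47  0.98 -0.02] 30.3
```

The lid slid over both dowels past the taper with no force. Now I'll press.

```bash
python3 - <<'E'
from h import *
t=readout.get_time
z=np.load("goal.npz"); G=z["G"]+[0,.1]; q=down(float(z["hy"]))
P=lambda:np.array(readout.get_tool_pos()); F=lambda:np.array(readout.get_wrist_force())
b=-2.0; zz=78.
while zz>64:
    env.move_l([*G,zz],q,speed=10); env.pause(.15); f=F()[2]-b
    print(zz,P().round(2),F().round(1),round(t(),1))
    if f>24: break
    zz-=1. if f<14 else .5
env.pause(.3); print(P(),F(),readout.get_width(),readout.get_moment())
E
```

```text
78.0 [580.92 -18.66  78.  ] [ 0.1 -0.  -1.4] 30.8
77.0 [581.09 -18.71  77.09] [-0.7 -0.2 -0.3] 31.2
76.0 [581.09 -18.71  76.31] [ 0.  -0.6  3.8] 31.6
75.0 [581.11 -18.7   75.16] [-0.9  0.6  4. ] 32.0
74.0 [581.08 -18.69  74.29] [-0.9  0.9  6.5] 32.4
73.0 [581.08 -18.7   73.47] [-1.3 -0.1  7.5] 32.8
72.0 [581.09 -18.69  73.04] [-1.9  0.5 10.8] 33.2
71.0 [581.13 -18.7   73.04] [-3.   0.3 17. ] 33.6
70.5 [581.09 -18.7   73.02] [-4.1  0.1 19.6] 34.0
70.0 [581.13 -18.71  73.02] [-5.4  0.7 22.5] 34.4
[581.11004108 -18.71546608  73.00021015] [-5.3055628   1.00306752 22.51170442] 26.037165986285338 [ 0.1110541   0.94149184 -0.04252103]
```

It hits a hard stop at TCP 73.04, against a predicted 73.1 for flush. The spring was felt from 77 down, which is the expected 4 mm. One last look before handing in.

```bash
python3 - <<'E'
from h import *
c,p,d=snap("scene","fin"); cv2.imwrite("pics/fin2.png",cv2.resize(p[120:270,150:410,::-1],(780,450),interpolation=cv2.INTER_CUBIC))
print(readout.get_wrist_force(),readout.get_tool_pos(),readout.get_time())
E
```

```text
[-4.65830228  0.50358131 22.91157174] [581.09346104 -18.70404532  72.9890168 ] 34.75
```

View pics/fin2.png

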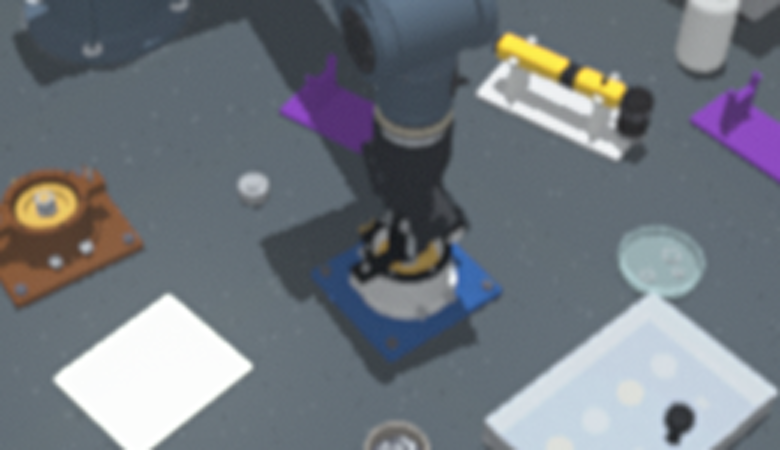

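The lid is flat on the housing at (405,250). The lamp lies in its cradle at (575,75), the bystanders look untouched, and the flap is shut. Handing in.

```bash
python3 -c "
from rig import sign_off; print(sign_off())"
```

```text
the job is handed in; nothing more can be done
None
```

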